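# Split the end float of an irrigation pump shaft

## Robot

A 6-joint arm with a two-finger parallel gripper is mounted at the origin on the work surface. World frame = base frame: x ahead of the robot, y to its left, z up, the work surface at z = 0. Lengths are in mm, angles in degrees, forces in N, time in s.
With the tool pointing down it reaches from about 350 to 850 mm from the base axis. Payload 8.1 kg.
Tool frame: the origin (TCP) lies at the very end of the fingers, on their centre line; the grasp point (between the pads) lies r.tcp_to_grasp behind it (r.tcp_to_grasp is the distance from the TCP to the grasp point, in mm); z points along the fingers, y is the line along which they close (so a half turn about z gives the same grasp; the last joint's range is limited). The gripper opens to 85 mm and grips with 20 to 120 N. Pads are 22 mm wide; open, the fingers measure 114 mm over their backs; the gripper's body (76 mm by 85 mm) begins 54 mm behind the grasp point. The pads swing forward as they close: fully open they stand 13 mm farther back than shut.
Start: joints at [68.274, 7.471, 85.268, -0, 87.261, -4.893], TCP at [173.733, 574.301, 231.292] pointing down, gripper open.
Joint ranges: [-169.43, 169.43], [-51.17, 129.36], [1.28, 143.12], [-76.62, 256.62], [0, 156.53], [-152.29, 152.29]. Speed limits (degrees/s): [136.94, 136.94, 159.86, 180, 180, 180].

## Interface

Orientations are given as [roll, pitch, yaw] about the fixed x, y, z axes, in that order (R = Rz(yaw) Ry(pitch) Rx(roll)).
In Python, from bench import r gives the robot as it stands.
- The arm moves only by the shell command python3 -m handwheel 'ROWS' [OPENING] [FORCE]. ROWS is JSON, a list of rows, each a list of 4 numbers: the shift along the tool's x, y, z in m, then the turn about the tool's z in degrees. A call has 1 to 10 rows; each row shifts and turns the commanded pose from where the row before left it, along the tool's axes as they then stand; what a row does not reach is not made up. A row lasts 1/10 s, in which the tool goes at most 50 mm and 8.59 degrees, less where a joint would pass 70% of its speed; a pose out of reach is approached as far as the arm can. A call is refused whole if a number of a shift passes 0.05 or a number of a turn 8.59, either way. A call with a gripper value outside its range is refused whole. OPENING is the finger opening in m, from 0 to 0.0854, set as the call begins (- or left out, the last holds). The fingers move at their own pace and stop on an object; FORCE is the grip in N (left out, the last holds). Time passes only in rows, so rows that do not move let the fingers close. It gives the time, the measured TCP pose, the force, the opening and the grip force at its end, in the units of the state.
- r.sense(): the state, without advancing time (a new reading comes with each control period).
- r.snapshot(name): name is "scene" or "side" or "wrist"; returns the picture (384x512x3 uint8, red, green, blue); there is no depth.
- r.camera_params(name): a dict with "fx", "fy", "cx", "cy" (pixels), "D" ([k1, k2, p1, p2, k3] as OpenCV has them; the pictures are not rectified), "R" (3x3) and "t" (3): a world point X has camera coordinates R X + t; the wrist camera has in their place "mount" (4x4, takes a point from camera to tool coordinates, whose origin is the TCP and whose axes are the flange's). Camera axes: x right, y down, z forward; pixel columns grow to the right and rows downward; lengths in mm; the calibration is good to about 2 mm. A picture is of the moment at which its call begins: read the wrist's pose just before it. camera_params takes no time and is no camera call.
- r.hand_in(): hands the job in; it is judged then, once.
The state is a dict: "time": time; "joint_pos": joint angles; "qd": joint speeds; "joint_efforts": joint torques, N m; "tool_pos": TCP position; "tcp_rot": TCP orientation; "ft_force": force on the tool from outside, world axes, zero at the start; "wrist_torque": the same for the moment, N m; "finger_gap": finger opening in mm; "grip_force": force on a finger pad.
Only numpy, scipy, OpenCV 4.12 (cv2) and the standard library are available. Lean on these libraries where they do the work, as an engineer would, in place of code of your own. Each camera call takes 0.05 s, during which the arm holds its last target. There are 200 camera calls.

## Task

The nursery's irrigation pump is on the bench with its coupling half fitted, and its rotor has to stand midway in its end float before the thrust bearing is locked. By the coupling hub, push the shaft in towards the pump until you feel it come up against its inner stop and lean on it for a second with about 12 N, then pull it out against its outer stop and lean on that in the same way, never forcing either stop with more than 20 N. Then set the shaft halfway between the two places where it stopped, let go, and leave the potted bulb, the spanner and the orange coupling spider where they are.

Things in the scene. Friction and masses are not known exactly. Their poses are not given: they have to be found in the camera images.
- bearing_face (a point): Centre of the round outer face (92 mm) of the dark-blue bearing cover at the drive end of the blue pump, on the shaft axis, 100 mm above the bench. Fixed. Axes: z up; +y along the shaft out of the pump (pull); -y into it (push); x level, across it. +y points to the robot's left, within 0.35 rad. Behind it: housing 84 mm thick, then from 180 mm on the casing, up to 231 mm high.
- hub (a point): Centre of the aluminium coupling hub, a cylinder 41 mm in diameter and 30 mm long about the shaft axis (its +y, as at bearing_face), 100 mm above the bench. Three jaws stand out 12 mm beyond its outer end; behind it 25 mm or more of bare 20 mm shaft up to the bearing cover. Hub, shaft and rotor are one part, 0.6 to 1.1 kg, which slides along the axis only and does not turn.
- collars (a point): Middle of the shaft's two thrust collars, hidden in the bearing housing: a point of the rotor, on its axis 120 mm inward of point hub. Packing drags on the shaft with about 3 N, so it stays where left. Hidden stops limit it: travel (end float) 7 to 17 mm in all, its middle with the hub 50 to 70 mm out from bearing_face, differing each time. It starts clear of both. Stops give 0.04 mm per N.
- bulb_pot_mid (a point): Bystander: terracotta-coloured plastic pot with white grit and green bulb shoots, 134 mm across the rim, 112 mm high (shoots to about 215 mm), 0.6 kg, standing loose on the bench; the point is on its axis 56 mm up.
- spider_mid (a point): Bystander: orange six-lobed coupling spider, 40 mm across and 12 mm thick, lying loose on the bench; the point is its centre.
- spanner_grip (a point): Bystander: steel open-ended spanner about 170 mm long lying loose on the bench; the point is on its handle, its x axis along the tool.

How it is judged:
By the outcome, as a careful person would: the job done as asked, in the order asked, and still so for the second after the job is handed in, with the robot touching nothing.
It also fails if it takes over 64 s, if anything falls off the work surface, if the arm or the gripper's body presses on something with over 40 N, if the wrist force passes 120 N, or if a joint passes its speed limit or range.

## Working session

There is one attempt and no reset: what is moved stays moved. The work goes in short steps, Python scripts to look and compute and a shell command to move; the robot and the scene stay as the last step left them, time stands still between calls to the robot, and variables do not carry over. Pictures are saved under pics/ and viewed, at most 10 in all, crops included, and the job is handed in when it is done.

```bash
mkdir -p pics; ls
python3 - <<'E'
from bench import r
import cv2,numpy as np
print(r.sense()); print(r.tcp_to_grasp)
ims=[]
for n in("scene","side"):
    im=r.snapshot(n); np.save(f"pics/{n}.npy",im); ims.append(im); p=r.camera_params(n); print(n,{k:np.round(np.array(v),3).tolist() for k,v in p.items()})
    cv2.imwrite(f"pics/{n}0.png",cv2.resize(im[:,:,::-1],(768,576)))
E
```

```text
pics
{'time': 0.0, 'joint_pos': array([ 6.82734893e+01,  7.51175221e+00,  8.53303406e+01,  2.47020246e-04,
        8.72622240e+01, -4.89334100e+00]), 'qd': array([ 0.07144237,  0.02836456, -0.02269459,  0.08412922, -0.03038441,
        0.05354881]), 'joint_efforts': array([-1.06146524e-04, -5.69419134e+01, -5.00545549e+01, -3.45280148e-05,
        1.49911753e-02,  1.04843596e-05]), 'tool_pos': array([173.52483927, 573.77865524, 230.26925297]), 'tcp_rot': array([-1.79896084e+02, -9.14415204e-03,  1.63166810e+02]), 'ft_force': array([-0.13432429,  0.31884699, -0.3091516 ]), 'wrist_torque': array([0.00716424, 0.01559728, 0.0033808 ]), 'grip_force': 0.0, 'finger_gap': 85.42597576901916}
18.700000000000003
scene {'fx': 399.876, 'fy': 399.876, 'cx': 257.989, 'cy': 191.336, 'D': [-0.067, 0.0, 0.0, 0.0, 0.0], 'R': [[-0.011, 1.0, 0.014], [0.855, 0.016, -0.519], [-0.519, 0.006, -0.855]], 't': [-148.758, -417.722, 1086.146]}
side {'fx': 426.566, 'fy': 426.566, 'cx': 250.181, 'cy': 185.125, 'D': [0.02, 0.0, 0.0, 0.0, 0.0], 'R': [[-0.989, -0.15, -0.007], [-0.072, 0.516, -0.853], [0.131, -0.843, -0.521]], 't': [574.062, 58.553, 840.556]}
```

View pics/scene0.png

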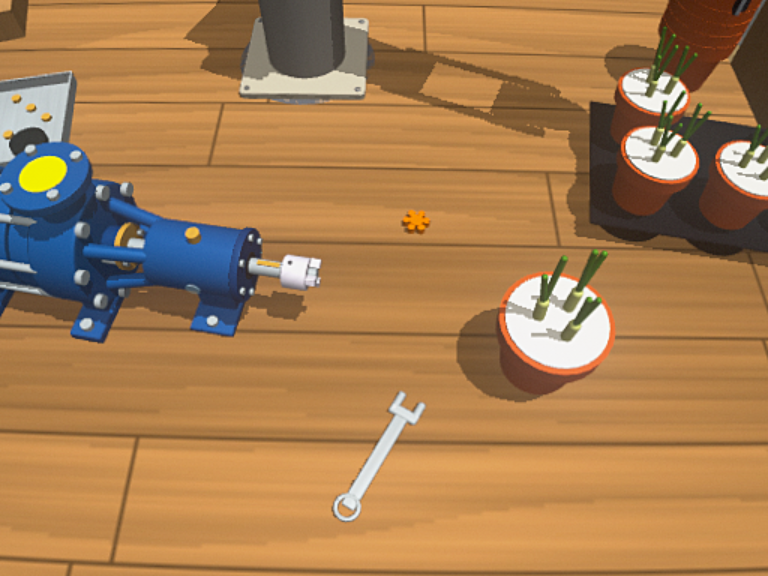

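View pics/side0.png

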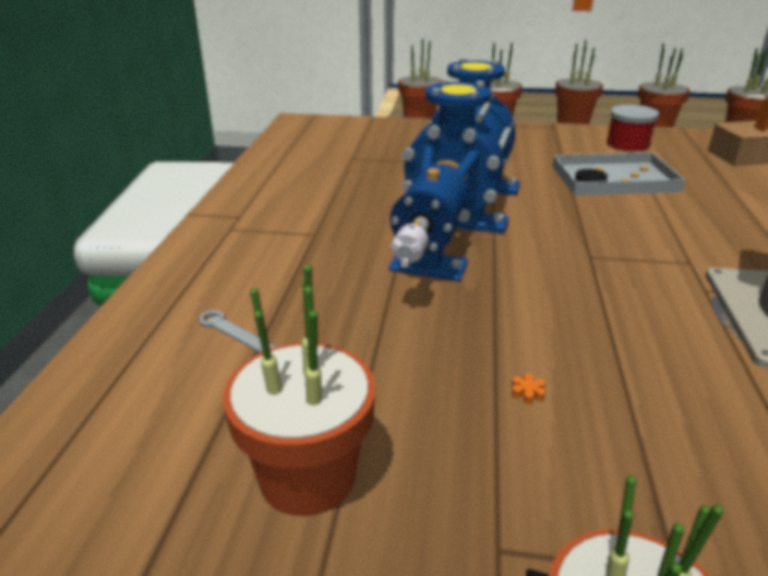

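The scene view shows the hub at about (197,181) in native pixels, with the bearing face at about (165,176). The side view shows the hub at about (274,162). The pot, spanner and spider are all well clear of it. Next I'll triangulate the hub and work out a move that puts the wrist camera near it.

```bash
cat > h.py <<'E'
import numpy as np,cv2
from bench import r
from scipy.spatial.transform import Rotation as Ro
def cam(n,s=None):
    p=r.camera_params(n); K=np.array([[p['fx'],0,p['cx']],[0,p['fy'],p['cy']],[0,0,1]]); D=np.array(p['D'],float)
    if n=='wrist':
        s=s or r.sense(); M=np.array(p['mount']); Rt=Ro.from_euler('xyz',s['tcp_rot'],degrees=True).as_matrix()
        Rcw=Rt@M[:3,:3]; c=Rt@M[:3,3]+s['tool_pos']
    else:
        Rcw=np.array(p['R']).T; c=-Rcw@np.array(p['t'])
    return K,D,Rcw,c
def ray(C,uv):
    K,D,Rcw,c=C; q=cv2.undistortPoints(np.array([[uv]],float),K,D)[0,0]; d=Rcw@np.array([*q,1]); return c,d/np.linalg.norm(d)
def onz(C,uv,z):
    c,d=ray(C,uv); return c+d*(z-c[2])/d[2]
def tri(rays):
    A=sum(np.eye(3)-np.outer(d,d) for c,d in rays); b=sum((np.eye(3)-np.outer(d,d))@c for c,d in rays); return np.linalg.solve(A,b)
def proj(C,X):
    K,D,Rcw,c=C; return cv2.projectPoints(np.array([X],float),cv2.Rodrigues(Rcw.T)[0],-Rcw.T@c,K,D)[0][0,0]
E
python3 - <<'E'
from h import *
S=cam('scene');T=cam('side')
print(tri([ray(S,(197,181)),ray(T,(274,162))]),onz(S,(197,181),100),onz(T,(274,162),100),onz(S,(165,176),100))
for n,u in(('spider',(277,147)),('pot',(371,215))): print(n,onz(S,u,6 if n=='spider' else 112))
print(r.camera_params('wrist'))
E
```

```text
[527.32431487  42.0168836  101.42713442] [526.62616394  41.85768813 100.        ] [527.43539976  39.10822412 100.        ] [516.82837959 -18.03691484 100.        ]
spider [373.28995364 194.98014965   6.        ]
pot [597.62063663 347.60147692 112.        ]
{'fx': 286.88734968210565, 'fy': 286.88734968210565, 'cx': 255.248740610401, 'cy': 186.61803666301986, 'D': array([-0.04471761,  0.        ,  0.        ,  0.        ,  0.        ]), 'mount': array([[-1.16605370e-03, -9.58396869e-01, -2.85436652e-01,
         7.14795641e+01],
       [ 9.99999319e-01, -1.10213600e-03, -3.84565933e-04,
         1.29710032e+00],
       [ 5.39767772e-05, -2.85436906e-01,  9.58397501e-01,
        -1.41830502e+02],
       [ 0.00000000e+00,  0.00000000e+00,  0.00000000e+00,
         1.00000000e+00]])}
```

```bash
python3 -m handwheel '[[0,0,0,8.27],[0,0,0,8.27],[0,0,0,8.27],[0,0,0,8.27],[0,0,0,8.27],[0,0,0,8.27],[0,0,0,8.27],[0,0,0,8.27],[0,0,0,8.27],[0,0,0,8.27]]' 0.085 && python3 -m handwheel '[[-0.033,0.031,0,0],[-0.033,0.031,0,0],[-0.033,0.031,0,0],[-0.033,0.031,0,0],[-0.033,0.031,0,0],[-0.033,0.031,0,0],[-0.033,0.031,0,0],[-0.033,0.031,0,0],[-0.033,0.031,0,0],[-0.033,0.031,0,0]]' && python3 -m handwheel '[[-0.033,0.031,0.01,0],[-0.033,0.031,0.01,0],[-0.033,0.031,0.01,0],[-0.033,0.031,0,0],[0,0,0,0],[0,0,0,0]]'
python3 - <<'E'
from h import *
s=r.sense(); im=r.snapshot('wrist'); np.save('pics/w1.npy',im); print(s['time'],s['tool_pos'],s['tcp_rot'],s['ft_force'])
C=cam('wrist',s); print(proj(C,[527,42,100]),proj(C,[517,-18,100]))
cv2.imwrite('pics/w1.png',cv2.resize(im[:,:,::-1],(768,576)))
E
```

```text
time: 1.1
tool_pos: [173.6, 574.0, 230.6]
tcp_rot: [-180.0, 0.1, 80.1]
ft_force: [0.2, 0.3, 0.3]
finger_gap: 84.6
grip_force: 0.0
time: 2.1
tool_pos: [425.3, 195.8, 231.1]
tcp_rot: [-180.0, 0.0, 80.5]
ft_force: [-0.2, 0.1, 0.5]
finger_gap: 85.3
grip_force: 0.0
time: 2.7
tool_pos: [525.1, 45.9, 200.5]
tcp_rot: [-179.9, -0.0, 80.3]
ft_force: [-0.3, 0.5, -0.5]
finger_gap: 85.0
grip_force: 0.0
2.7 [525.05640475  45.91460758 200.54018959] [-1.79903353e+02 -1.73455064e-03  8.03247692e+01] [-0.31346885  0.49021601 -0.510789  ]
[256.95827319 192.14780065] [257.15792698 253.17821138]
```

View pics/w1.png

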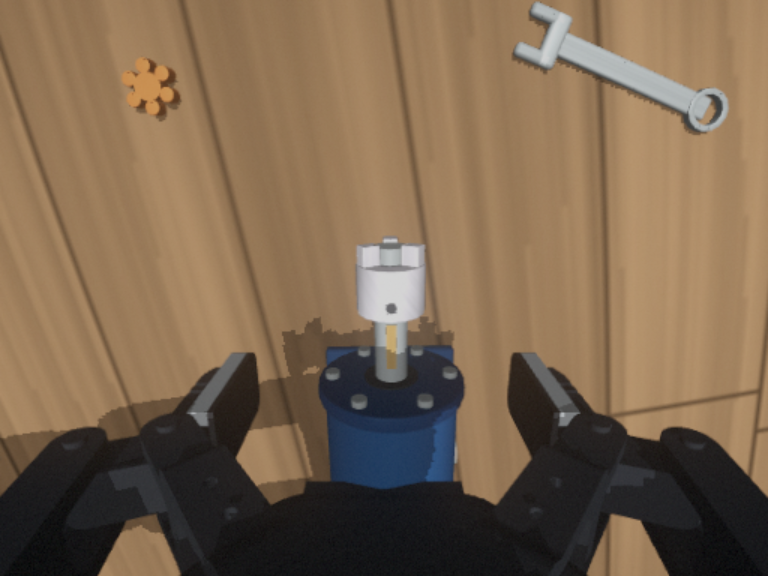

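The wrist view shows the hub silhouette at columns 357–425, with its top line running from about row 266 to 318 (1.5x scale). The shaft runs vertically at column 391 down to the bearing face at row 380, and the fingers straddle it. I'll turn these into world coordinates.

Run:
```python
from h import *
s=r.sense(); C=cam('wrist',s); im=np.load('pics/w1.npy').astype(int)
for v in (180,190,200,206,218,226,236):
    row=im[v,200:320]; m=np.where((row.min(1)>(110 if v<212 else 90)))[0]+200; print(v,m.min() if len(m) else 0,m.max() if len(m) else 0)
print([int(x) for x in im[160:225,261].mean(1)])
a=onz(C,(260.7,212),120.5);b=onz(C,(260.7,177),120.5); c=onz(C,(260.7,240),100); print(a,b,(a+b)/2,np.linalg.norm(a-b))
d=(onz(C,(260.7,190),100)-c);print(np.degrees(np.arctan2(d[1],d[0])))
Rt=Ro.from_euler('xyz',s['tcp_rot'],degrees=True).as_matrix(); print(Rt.T@((a+b)/2-s['tool_pos']))
```

```text
180 238 283
190 238 283
200 238 282
206 238 282
218 236 319
226 250 319
236 239 319
[208, 173, 119, 108, 108, 107, 170, 188, 188, 188, 189, 188, 188, 188, 188, 188, 188, 116, 131, 134, 132, 192, 210, 211, 212, 212, 212, 212, 212, 212, 212, 212, 212, 212, 212, 212, 211, 211, 212, 211, 212, 211, 142, 105, 105, 104, 103, 104, 105, 190, 210, 212, 210, 212, 211, 191, 149, 161, 161, 161, 161, 161, 160, 160, 159]
[527.94967139  31.79756153 120.5       ] [532.81796688  61.41206575 120.5       ] [530.38381913  46.60481364 120.5       ] 30.011983628521158
80.67132644392886
[ 0.63105007  5.67856977 80.29610554]
```

```bash
python3 -m handwheel '[[-0.0022,0.0057,0,-0.35],[0,0,0.02,0],[0,0,0.02,0],[0,0,0.02,0],[0,0,0.02,0],[0,0,0.02,0],[0,0,0.0185,0],[0,0,0,0],[0,0,0,0]]'
python3 - <<'E'
from h import *
s=r.sense(); im=r.snapshot('wrist'); print(s['tool_pos'],s['ft_force'])
cv2.imwrite('pics/w2.png',im[:,:,::-1])
E
```

```text
time: 3.65
tool_pos: [530.3, 44.5, 83.1]
tcp_rot: [-180.0, 0.0, 80.9]
ft_force: [-0.0, 0.8, 0.1]
finger_gap: 85.3
grip_force: 0.0
[530.29034174  44.49492962  83.12223388] [-6.35078099e-04  8.35484888e-01  1.35290199e-01]
```

View pics/w2.png

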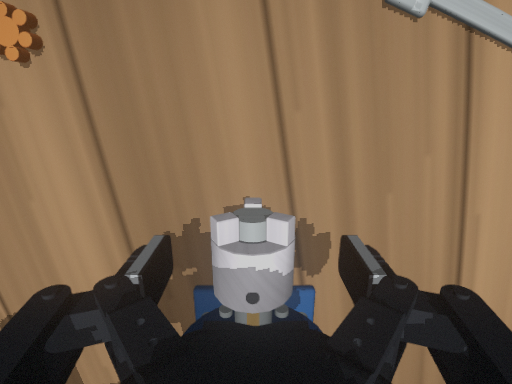

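```bash
python3 -m handwheel '[[0,0,0,0],[0,0,0,0],[0,0,0,0],[0,0,0,0],[0,0,0,0],[0,0,0,0],[0,0,0,0],[0,0,0,0]]' 0.03 60
python3 - <<'E'
from h import *
s=r.sense(); im=r.snapshot('wrist'); Rt=Ro.from_euler('xyz',s['tcp_rot'],degrees=True).as_matrix()
print(Rt.T@s['ft_force'],s['wrist_torque'])
cv2.imwrite('pics/w3.png',im[:,:,::-1])
E
```

```text
time: 4.5
tool_pos: [529.0, 44.1, 83.9]
tcp_rot: [-179.8, 0.0, 80.8]
ft_force: [-14.1, 2.0, 16.0]
finger_gap: 39.7
grip_force: 60.4
[ -0.26728898 -14.26763828 -15.9482945 ] [0.31547269 2.27623736 0.05657009]
```

View pics/w3.png

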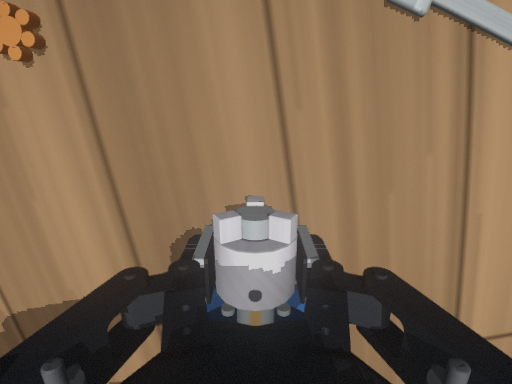

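The pads sit squarely on the hub at columns 210–300. There is a lateral preload of about 14 N and a vertical one of about 16 N, so I'll null those first and then feel inwards with a guard.

```bash
cat > g.py <<'E'
from h import *
import sys
s=r.sense(); R=Ro.from_euler('xyz',s['tcp_rot'],degrees=True).as_matrix(); f=R.T@s['ft_force']
u=np.array([np.cos(np.radians(80.67)),np.sin(np.radians(80.67)),0])
print(f"t{s['time']:.2f} F_tool {np.round(f,1)} ax {u@s['ft_force']:.1f} pos {u@s['tool_pos']:.2f} gap {s['finger_gap']:.1f}")
sys.exit(int(abs(u@s['ft_force'])>float(sys.argv[1])))
E
H="python3 -m handwheel"
$H '[[0,-0.0007,-0.0004,0],[0,-0.0006,-0.0004,0],[0,0,0,0],[0,0,0,0]]' >/dev/null; python3 g.py 6 &&
$H '[[-0.0005,0,0,0],[-0.0005,0,0,0],[0,0,0,0]]'>/dev/null && python3 g.py 6 &&
$H '[[-0.0005,0,0,0],[-0.0005,0,0,0],[0,0,0,0]]'>/dev/null && python3 g.py 6 &&
$H '[[-0.0005,0,0,0],[-0.0005,0,0,0],[0,0,0,0]]' >/dev/null&& python3 g.py 6
```

```text
t4.95 F_tool [ 0.8 -6.4 -6.2] ax 0.7 pos 129.25 gap 39.5
t5.25 F_tool [ 2.6 -5.7 -6.1] ax 2.6 pos 128.61 gap 39.3
t5.55 F_tool [ 2.8 -5.3 -6.5] ax 2.7 pos 127.60 gap 39.3
t5.85 F_tool [ 3.3 -6.3 -6.4] ax 3.3 pos 126.62 gap 39.6
```

```bash
H="python3 -m handwheel"
$H '[[-0.0005,-0.0009,-0.0005,0],[-0.0005,0,0,0],[0,0,0,0]]'>/dev/null && python3 g.py 6 &&
$H '[[-0.0005,0,0,0],[-0.0005,0,0,0],[0,0,0,0]]'>/dev/null && python3 g.py 6 &&
$H '[[-0.0005,0,0,0],[-0.0005,0,0,0],[0,0,0,0]]'>/dev/null && python3 g.py 6 &&
$H '[[-0.0005,0,0,0],[-0.0005,0,0,0],[0,0,0,0]]'>/dev/null && python3 g.py 6 &&
$H '[[-0.0005,0,0,0],[-0.0005,0,0,0],[0,0,0,0]]'>/dev/null && python3 g.py 6 &&
$H '[[-0.0005,0,0,0],[-0.0005,0,0,0],[0,0,0,0]]'>/dev/null && python3 g.py 6 &&
$H '[[-0.0005,0,0,0],[-0.0005,0,0,0],[0,0,0,0]]'>/dev/null && python3 g.py 6 &&
$H '[[-0.0005,0,0,0],[-0.0005,0,0,0],[0,0,0,0]]' >/dev/null&& python3 g.py 6
```

```text
t6.15 F_tool [4.4 4.7 4.3] ax 4.4 pos 125.18 gap 39.4
t6.45 F_tool [3.  3.8 4.1] ax 3.0 pos 124.08 gap 39.3
t6.75 F_tool [2.7 4.9 4. ] ax 2.8 pos 123.08 gap 39.5
t7.05 F_tool [2.9 3.9 3.6] ax 2.9 pos 122.08 gap 39.3
t7.35 F_tool [3.1 3.9 4.3] ax 3.1 pos 121.09 gap 39.3
t7.65 F_tool [2.3 5.  3.7] ax 2.4 pos 120.08 gap 39.0
t7.95 F_tool [2.9 4.1 3.8] ax 2.9 pos 119.08 gap 39.3
t8.25 F_tool [2.1 4.6 4.4] ax 2.1 pos 118.10 gap 39.1
```

```bash
H="python3 -m handwheel"
$H '[[-0.0005,-0.0004,-0.0002,0],[-0.0005,0,0,0],[0,0,0,0]]'>/dev/null && python3 g.py 6 &&
$H '[[-0.0005,0,0,0],[-0.0005,0,0,0],[0,0,0,0]]'>/dev/null && python3 g.py 6 &&
$H '[[-0.0005,0,0,0],[-0.0005,0,0,0],[0,0,0,0]]'>/dev/null && python3 g.py 6 &&
$H '[[-0.0005,0,0,0],[-0.0005,0,0,0],[0,0,0,0]]'>/dev/null && python3 g.py 6 &&
$H '[[-0.0005,0,0,0],[-0.0005,0,0,0],[0,0,0,0]]'>/dev/null && python3 g.py 6
```

```text
t8.55 F_tool [3.1 7.6 7.5] ax 3.2 pos 117.02 gap 39.2
t8.85 F_tool [2.6 7.5 7.4] ax 2.6 pos 116.02 gap 39.3
t9.15 F_tool [3.4 7.2 8.2] ax 3.4 pos 115.03 gap 39.4
t9.45 F_tool [5.7 8.5 7.5] ax 5.8 pos 114.50 gap 39.4
t9.75 F_tool [9.8 8.5 8.6] ax 9.8 pos 114.32 gap 39.3
```

```bash
H="python3 -m handwheel"
$H '[[-0.0005,0.0008,0.0004,0],[-0.0002,0,0,0],[0,0,0,0],[0,0,0,0]]'>/dev/null; python3 g.py 30
```

```text
t10.15 F_tool [12.   1.4  2.1] ax 12.0 pos 114.25 gap 39.3
```

```bash
H="python3 -m handwheel"
$H '[[-0.0006,0,0,0],[0,0,0,0],[0,0,0,0],[0,0,0,0]]'>/dev/null; python3 g.py 30; $H '[[0,0,0,0],[0,0,0,0],[0,0,0,0]]'>/dev/null; python3 g.py 30
```

```text
t10.55 F_tool [13.8  2.8  2.6] ax 13.8 pos 114.11 gap 39.5
t10.85 F_tool [13.5  1.6  2.4] ax 13.5 pos 114.12 gap 39.6
```

```bash
H="python3 -m handwheel"
$H '[[-0.0003,0,0,0],[0,0,0,0],[0,0,0,0],[0,0,0,0],[0,0,0,0],[0,0,0,0],[0,0,0,0]]'>/dev/null; python3 g.py 30; $H '[[0,0,0,0],[0,0,0,0],[0,0,0,0],[0,0,0,0],[0,0,0,0]]'>/dev/null; python3 g.py 30;  $H '[[0,0,0,0],[0,0,0,0]]'>/dev/null; python3 g.py 30
```

```text
t11.55 F_tool [15.4  3.4  3.2] ax 15.5 pos 114.09 gap 39.4
t12.05 F_tool [15.3  2.2  1.8] ax 15.4 pos 114.08 gap 39.2
t12.25 F_tool [14.6  3.2  3.3] ax 14.6 pos 114.07 gap 39.4
```

```bash
H="python3 -m handwheel"
$H '[[0.001,0,0,0],[0.001,0,0,0],[0.001,0,0,0],[0.001,0,0,0],[0.001,0,0,0],[0.001,0,0,0],[0.001,0,0,0],[0.001,0,0,0],[0.001,0,0,0]]'>/dev/null; python3 g.py 6 && $H '[[0.001,0,0,0],[0.001,0,0,0],[0.001,0,0,0],[0.001,0,0,0],[0.001,0,0,0],[0.001,0,0,0],[0.001,0,0,0]]'>/dev/null; python3 g.py 6 &&
$H '[[0.0005,0,0,0],[0.0005,0,0,0],[0,0,0,0]]'>/dev/null && python3 g.py 6 &&
$H '[[0.0005,0,0,0],[0.0005,0,0,0],[0,0,0,0]]'>/dev/null && python3 g.py 6 &&
$H '[[0.0005,0,0,0],[0.0005,0,0,0],[0,0,0,0]]'>/dev/null && python3 g.py 6 &&
$H '[[0.0005,0,0,0],[0.0005,0,0,0],[0,0,0,0]]'>/dev/null && python3 g.py 6 &&
$H '[[0.0005,0,0,0],[0.0005,0,0,0],[0,0,0,0]]'>/dev/null && python3 g.py 6
```

```text
t13.15 F_tool [-3.6  1.8 -1.2] ax -3.6 pos 120.48 gap 39.6
t13.85 F_tool [-2.8  2.7 -1.9] ax -2.8 pos 127.59 gap 39.4
t14.15 F_tool [-2.6  1.4 -2.2] ax -2.6 pos 128.62 gap 39.0
t14.45 F_tool [-1.7  2.7 -2.3] ax -1.7 pos 129.58 gap 39.4
t14.75 F_tool [-3.3  2.9 -2.8] ax -3.3 pos 130.59 gap 38.9
t15.05 F_tool [-2.6  3.2 -3.7] ax -2.6 pos 131.61 gap 39.5
t15.35 F_tool [-3.1  3.1 -4.1] ax -3.0 pos 132.61 gap 39.2
```

Position 132.6 is already about 18 mm from the inner stop, which is more than the stated 17 mm. I'll look before going on, in case the grip has slipped.

Run:
```python
from h import *
im=r.snapshot('wrist'); a=cv2.imread('pics/w3.png')
sc=r.snapshot('scene'); 
o=np.hstack([cv2.resize(x[190:330,190:320],None,fx=3,fy=3) for x in (a,im[:,:,::-1])])
cv2.imwrite('pics/w4.png',o)
s=r.sense(); print(s['tool_pos'],s['tcp_rot'],s['joint_pos'])
```

```text
[529.34593718  47.41499917  83.96929957] [ 1.79989598e+02 -7.94440677e-03  8.08188779e+01] [-4.14140047e-01  3.93329596e+00  1.04969727e+02  6.62384674e-03
  7.10854862e+01  8.76483619e+00]
```

View pics/w4.png

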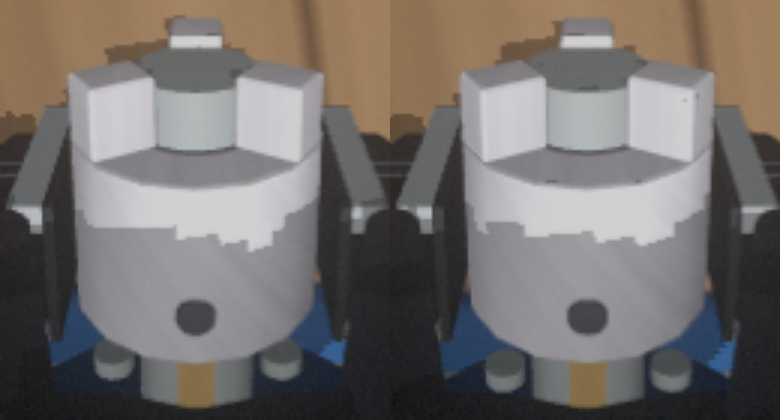

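The hub hasn't moved relative to the pads: the set-screw hole is at row 317 in both crops, and only the bearing bolts have receded. The grip is holding, so I'll keep pulling carefully.

```bash
H="python3 -m handwheel"
$H '[[0.0005,0,0,0],[0.0005,0,0,0],[0,0,0,0]]'>/dev/null && python3 g.py 6 &&
$H '[[0.0005,0,0,0],[0.0005,0,0,0],[0,0,0,0]]'>/dev/null && python3 g.py 6 &&
$H '[[0.0005,0,0,0],[0.0005,0,0,0],[0,0,0,0]]'>/dev/null && python3 g.py 6
```

```text
t15.75 F_tool [-2.3  3.  -4.4] ax -2.3 pos 133.58 gap 39.2
t16.05 F_tool [-2.6  2.8 -4.5] ax -2.6 pos 134.59 gap 39.5
t16.35 F_tool [-1.9  3.6 -4.6] ax -1.9 pos 135.59 gap 39.4
```

Run:
```python
from h import *
s=r.sense(); im=r.snapshot('wrist'); sc=r.snapshot('scene'); a=cv2.imread('pics/w3.png'); np.save('pics/sc5.npy',sc); np.save('pics/w5.npy',im)
o=np.hstack([cv2.resize(x[190:330,190:320],None,fx=2,fy=2) for x in (a,im[:,:,::-1])]+[cv2.resize(sc[130:223,120:210,::-1],(270,280))])
cv2.imwrite('pics/w5.png',o)
print(s['grip_force'],s['finger_gap'])
class F: pass
# face position from w1: hover pose then
s1=dict(tool_pos=np.array([525.056,45.915,200.54]),tcp_rot=np.array([-179.903,-.0017,80.325]))
C=cam('wrist',s1); u=np.array([np.cos(np.radians(80.67)),np.sin(np.radians(80.67)),0])
for v,z in((181,120.5),(215.5,120.5),(254,110),(231,146)): print(v,u@onz(C,(260.7,v),z))
```

```text
62.70972490310669 39.40000583538426
181 142.7814621715551
215.5 112.99497252584077
254 70.88272998009023
231 110.96674271428266
```

View pics/w5.png

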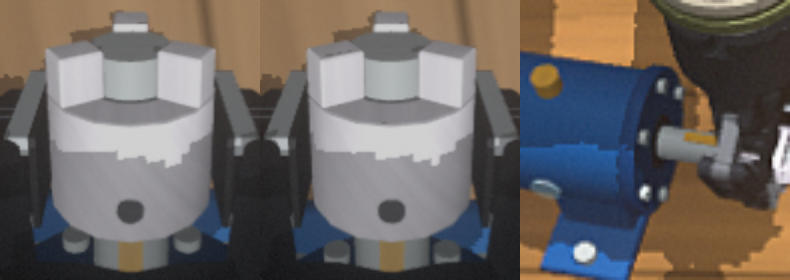

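The hub is still moving with the pads: the set screw hasn't shifted and the bolts keep receding. I'll carry on to whatever stops it.

```bash
H="python3 -m handwheel"
$H '[[0.0005,0,-0.0002,0],[0.0005,0,0,0],[0,0,0,0]]'>/dev/null && python3 g.py 6 &&
$H '[[0.0005,0,0,0],[0.0005,0,0,0],[0,0,0,0]]'>/dev/null && python3 g.py 6 &&
$H '[[0.0005,0,0,0],[0.0005,0,0,0],[0,0,0,0]]'>/dev/null && python3 g.py 6 &&
$H '[[0.0005,0,0,0],[0.0005,0,0,0],[0,0,0,0]]'>/dev/null && python3 g.py 6 &&
$H '[[0.0005,0,0,0],[0.0005,0,0,0],[0,0,0,0]]'>/dev/null && python3 g.py 6 &&
$H '[[0.0005,0,0,0],[0.0005,0,0,0],[0,0,0,0]]'>/dev/null && python3 g.py 6
```

```text
t16.75 F_tool [-3.   3.4 -2.6] ax -3.0 pos 136.51 gap 39.4
t17.05 F_tool [-2.7  4.9 -3.2] ax -2.7 pos 137.52 gap 38.9
t17.35 F_tool [-2.9  4.5 -3.2] ax -2.9 pos 138.51 gap 39.2
t17.65 F_tool [-2.7  4.7 -2.6] ax -2.7 pos 139.50 gap 39.3
t17.95 F_tool [-2.8  4.6 -3.5] ax -2.8 pos 140.49 gap 39.2
t18.25 F_tool [-2.5  4.5 -3.4] ax -2.5 pos 141.49 gap 39.2
```

Run:
```python
from h import *
s=r.sense(); im=r.snapshot('wrist'); np.save('pics/w6.npy',im); a=cv2.imread('pics/w3.png')[:,:,::-1]; w5=np.load('pics/w5.npy')
t=cv2.cvtColor(np.ascontiguousarray(a),6)[285:305,240:272]; tj=cv2.cvtColor(np.ascontiguousarray(a),6)[195:245,205:305]
for x in(a,w5,im):
    g=cv2.cvtColor(np.ascontiguousarray(x),6)
    for q in(t,tj): _,v,_,l=cv2.minMaxLoc(cv2.matchTemplate(g,q,5)); print(l,round(v,3),end=' ')
    print()
sc=r.snapshot('scene'); o=np.hstack([cv2.resize(x[130:223,110:235],(395,294)) for x in(np.load('pics/scene.npy')[:,:,::-1],sc[:,:,::-1])])
cv2.imwrite('pics/w6.png',np.vstack([o,cv2.resize(im[100:384,:,::-1],(540,300)) if 0 else np.hstack([cv2.resize(im[190:330,190:320,::-1],(395,300)),cv2.resize(w5[190:330,190:320,::-1],(395,300))])]))
```

```text
(240, 285) 1.0 (205, 195) 1.0 
(241, 285) 0.988 (205, 195) 0.987 
(241, 285) 0.989 (205, 195) 0.985
```

View pics/w6.png

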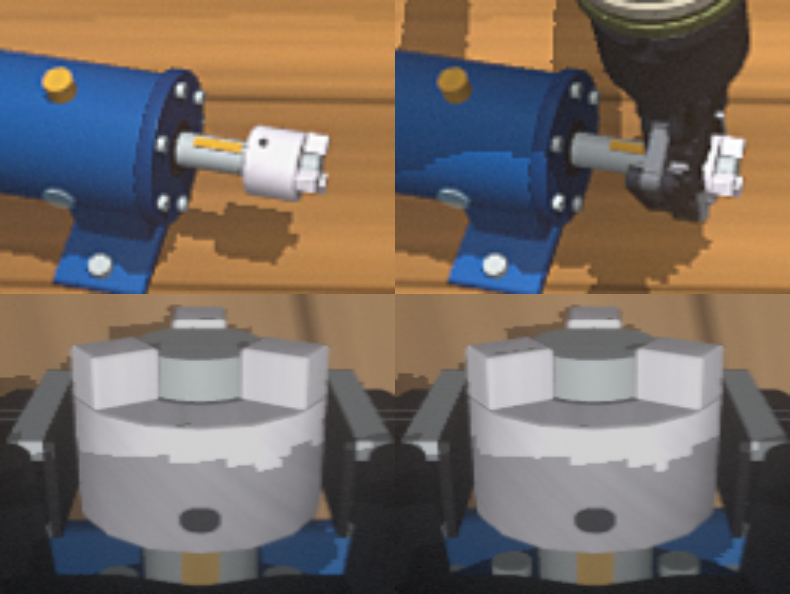

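The hub really has come out about 12 mm from its start. The stated 7–17 mm float doesn't match what I'm feeling, so I'll trust the feel and keep going slowly.

```bash
H="python3 -m handwheel"
$H '[[0.0005,0,0,0],[0.0005,0,0,0],[0,0,0,0]]'>/dev/null && python3 g.py 6 &&
$H '[[0.0005,0,0,0],[0.0005,0,0,0],[0,0,0,0]]'>/dev/null && python3 g.py 6 &&
$H '[[0.0005,0,0,0],[0.0005,0,0,0],[0,0,0,0]]'>/dev/null && python3 g.py 6 &&
$H '[[0.0005,0,0,0],[0.0005,0,0,0],[0,0,0,0]]'>/dev/null && python3 g.py 6 &&
$H '[[0.0005,0,0,0],[0.0005,0,0,0],[0,0,0,0]]'>/dev/null && python3 g.py 6 &&
$H '[[0.0005,0,0,0],[0.0005,0,0,0],[0,0,0,0]]'>/dev/null && python3 g.py 6
```

```text
t18.65 F_tool [-6.1  3.7 -4. ] ax -6.1 pos 141.84 gap 39.4
```

```bash
H="python3 -m handwheel"
$H '[[0.0005,0,0,0],[0.0005,0,0,0],[0,0,0,0],[0,0,0,0]]'>/dev/null; python3 g.py 11 && $H '[[0.0005,0,0,0],[0,0,0,0],[0,0,0,0],[0,0,0,0]]'>/dev/null; python3 g.py 30
```

```text
t19.05 F_tool [-10.    3.   -4.1] ax -10.0 pos 142.02 gap 39.2
t19.45 F_tool [-11.7   3.8  -5.1] ax -11.7 pos 142.10 gap 39.3
```

```bash
H="python3 -m handwheel"
$H '[[0.0005,0,0,0],[0.0003,0,0,0],[0,0,0,0],[0,0,0,0],[0,0,0,0]]'>/dev/null; python3 g.py 30; $H '[[0,0,0,0],[0,0,0,0],[0,0,0,0],[0,0,0,0],[0,0,0,0],[0,0,0,0]]'>/dev/null; python3 g.py 30; $H '[[0,0,0,0],[0,0,0,0],[0,0,0,0],[0,0,0,0],[0,0,0,0],[0,0,0,0]]'>/dev/null; python3 g.py 30
```

```text
t19.95 F_tool [-15.6   3.2  -5.2] ax -15.5 pos 142.20 gap 39.5
t20.55 F_tool [-15.1   2.9  -5.6] ax -15.1 pos 142.21 gap 39.4
t21.15 F_tool [-15.6   3.1  -5.5] ax -15.6 pos 142.18 gap 39.4
```

```bash
H="python3 -m handwheel"
$H '[[-0.002,0,0,0],[-0.002,0,0,0],[-0.002,0,0,0],[-0.002,0,0,0],[-0.002,0,0,0],[-0.002,0,0,0],[-0.002,0,0,0],[-0.001,0,0,0],[0,0,0,0],[0,0,0,0]]'>/dev/null; python3 g.py 6;  $H '[[0,0,0,0],[0,0,0,0]]'>/dev/null; python3 g.py 6
```

```text
t22.15 F_tool [ 2.4  5.1 -1.1] ax 2.4 pos 130.68 gap 38.9
t22.35 F_tool [ 1.2  4.6 -1.6] ax 1.2 pos 130.69 gap 38.9
```

```bash
H="python3 -m handwheel"
$H '[[-0.001,0.0005,0,0],[-0.001,0,0,0],[-0.0006,0,0,0],[0,0,0,0],[0,0,0,0],[0,0,0,0]]'>/dev/null; python3 g.py 6;  $H '[[0,0,0,0],[0,0,0,0]]'>/dev/null; python3 g.py 6
```

```text
t22.95 F_tool [ 3.  -1.7 -5.2] ax 3.0 pos 127.28 gap 39.3
t23.15 F_tool [ 3.9 -1.8 -5.1] ax 3.9 pos 127.26 gap 39.4
```

```bash
H="python3 -m handwheel"
$H '[[0.0006,0,0,0],[0.0006,0,0,0],[0,0,0,0],[0,0,0,0],[0,0,0,0]]'>/dev/null; python3 g.py 6;  $H '[[0.0003,0,0,0],[0,0,0,0],[0,0,0,0]]'>/dev/null; python3 g.py 6
```

```text
t23.65 F_tool [-2.5 -0.5 -6. ] ax -2.5 pos 127.46 gap 39.4
t23.95 F_tool [-2.8 -2.  -6.3] ax -2.8 pos 127.62 gap 39.2
```

```bash
H="python3 -m handwheel"
$H '[[0.0005,0,0,0],[0,0,0,0],[0,0,0,0],[0,0,0,0]]'>/dev/null; python3 g.py 6;  $H '[[0,0,0,0],[0,0,0,0]]'>/dev/null; python3 g.py 6
```

```text
t24.35 F_tool [-2.5 -1.9 -5.8] ax -2.5 pos 128.11 gap 39.6
t24.55 F_tool [-2.  -1.  -5.3] ax -2.0 pos 128.11 gap 39.5
```

```bash
H="python3 -m handwheel"
$H '[[-0.0004,0,0,0],[0,0,0,0],[0,0,0,0]]'>/dev/null; python3 g.py 6; $H '[[0,0,0,0],[0,0,0,0],[0,0,0,0],[0,0,0,0],[0,0,0,0],[0,0,0,0],[0,0,0,0],[0,0,0,0]]' 0.085 >/dev/null; python3 g.py 6
python3 - <<'E'
from h import *
im=r.snapshot('wrist'); np.save('pics/w7.npy',im); a=cv2.imread('pics/w3.png')[:,:,::-1]
t=cv2.cvtColor(np.ascontiguousarray(a),6)[285:305,240:272]; g=cv2.cvtColor(im,6)
print(cv2.minMaxLoc(cv2.matchTemplate(g,t,5))[1::2])
E
```

```text
t24.85 F_tool [-0.7 -0.9 -5.5] ax -0.7 pos 128.10 gap 39.2
t25.65 F_tool [ 0.1 -1.   0.7] ax 0.1 pos 128.82 gap 85.0
(0.9916328191757202, (240, 286))
```

Run:
```python
from h import *
s=r.sense(); print(s['tool_pos'],s['tcp_rot'])
im=np.load('pics/w7.npy'); a=cv2.imread('pics/w3.png')[:,:,::-1]; w6=np.load('pics/w6.npy')
def sub(im):
    g=cv2.cvtColor(np.ascontiguousarray(im),6); p=255-g[280:312,240:272].astype(float); p=np.clip(p-150,0,None)
    m=p>0; n,l,st,ce=cv2.connectedComponentsWithStats(m.astype(np.uint8)); 
    k=max(range(1,n),key=lambda k: st[k,4]*(abs(ce[k][1]-15)<8)); p=p*(l==k); Y,X=np.mgrid[280:312,240:272]
    return np.array([(X*p).sum()/p.sum(),(Y*p).sum()/p.sum()])
u=np.array([np.cos(np.radians(80.67)),np.sin(np.radians(80.67)),0])
S=[dict(tool_pos=np.array([529.,44.1,83.9]),tcp_rot=np.array([-179.8,0,80.8])),s]
q=[sub(a),sub(im)]; P=[onz(cam('wrist',S[i]),q[i],119.5) for i in(0,1)]
print(q,sub(w6),P,[u@p for p in P], u@P[1]-u@P[0])
```

```text
[529.18223277  43.62009803  84.12908554] [ 1.79994439e+02 -5.34934454e-05  8.08204962e+01]
[array([254.61419676, 295.3486924 ]), array([254.34387731, 296.33596933])] [255.3041543  295.25148368] [array([528.86104491,  36.38751578, 119.5       ]), array([528.68947767,  35.25915122, 119.5       ])] [np.float64(121.645369240147), np.float64(120.50411729196911)] -1.1412519481778958
```

The released hub measures 1.14 mm inward of its first-grip position, against about 1.15 mm wanted, so it stayed put when I let go. I'll raise the tool clear and hand in.

```bash
python3 -m handwheel '[[0,0,-0.005,0],[0,0,-0.01,0],[0,0,-0.02,0],[0,0,-0.02,0],[0,0,-0.02,0],[0,0,-0.02,0],[0,0,-0.02,0],[0,0,0,0],[0,0,0,0],[0,0,0,0]]'
python3 - <<'E'
from h import *
s=r.sense(); im=r.snapshot('wrist').astype(int)
C=cam('wrist',s); c=im[160:225,261].mean(1); e=np.where(np.abs(np.diff(c))>35)[0]+160; print(s['tool_pos'],e)
print(r.hand_in())
E
```

```text
time: 26.7
tool_pos: [528.6, 43.6, 198.2]
tcp_rot: [-179.9, 0.0, 80.8]
ft_force: [-0.5, 0.7, -0.8]
finger_gap: 84.9
grip_force: 0.0
[528.5866935   43.62263556 198.16525119] [165 176 180]
the job is handed in; nothing more can be done
None
```

The job is handed in: I leaned about 12 N on the inner stop and then the outer stop for over a second each (about 15 N at the wrist, less about 3 N packing drag). I then set the shaft midway, to about 0.05 mm by my measurements, and let go without touching the pot, spanner or spider. The end float I felt was about 27 mm, not the stated 7–17 mm; both stops gave about the stated 0.04 mm per N and the grip did not slip, so I trusted the feel.

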